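# Hold an amber test block in the light path of an inspection lamp

### The arm

A 7-joint arm with a two-finger parallel gripper is mounted at the origin on the work surface. World frame = base frame: x ahead of the robot, y to its left, z up, the work surface at z = 0. Lengths are in m, angles in degrees, forces in N, time in s.
With the tool pointing down it reaches from about 0.425 to 0.95 m from the base axis. Payload 4.7 kg.
Tool frame: the origin (TCP) lies at the centre of the arm's flange, where the gripper is bolted on; the fingertips stand 173 mm ahead of it and the grasp point (between the pads) lies 155 mm ahead of it; z points along the fingers, y is the line along which they close (so a half turn about z gives the same grasp; the last joint's range is limited). The gripper opens to 85 mm and grips with 20 to 120 N. Pads are 22 mm wide; open, the fingers measure 114 mm over their backs; the gripper's body (76 mm by 85 mm) begins 54 mm behind the grasp point. The pads swing forward as they close: fully open they stand 13 mm farther back than shut.
Start: joints at [64.578, 26.849, -2.785, 87.806, 1.381, 65.374, -4.715], TCP at [0.272, -0.618, 0.405] pointing down, gripper open.
Joint ranges: [-148.3, 148.3], [-19.14, 114.17], [-79.39, 73.82], [5.75, 140.21], [-59.74, 239.74], [12.07, 113.84], [-152.46, 152.46]. Speed limits (degrees/s): [147.25, 147.25, 180, 180, 180, 180, 180].

### API

Orientations are given as a 3x3 rotation matrix whose columns are the frame's x, y, z axes.
In Python, from station import telemetry, optics, job, spotter gives the robot as it stands.
- The arm moves only by the tool step_arm, never from a script. Its arguments are lists of equal length, an entry for each row: "travel": the shift along the tool's x, y, z scaled (see below), a list of three; "twist": the turn, a rotation vector about the tool's x, y, z scaled (see below), a list of three. In form: {"travel": [[tx, ty, tz], ...], "twist": [[ax, ay, az], ...]}. A call has 1 to 20 rows; each row is the pose to reach, as a shift and turn from the pose commanded when the call began, along the tool's axes at that moment, turning the shorter way round; what a row does not reach only later rows make up. The controller multiplies each number of a shift by 1 m and each number of a turn by 2 pi rad. A row lasts 1/12 s, in which the tool goes at most 41.7 mm and 7.16 degrees, less where a joint would pass 70% of its speed; a pose out of reach is approached as far as the arm can. A call with a number of a shift or a turn outside -1 to 1 is refused whole. A call with a gripper value outside its range is refused whole. "gripper" is the opening, from 0 (shut) to 1 (fully open), set as the call begins (left out, the last holds). The fingers move at their own pace and stop on an object; "force" is the grip in N (left out, the last holds). Time passes only in rows, so rows that repeat a pose let the fingers close. It gives the time, the measured TCP pose, the force, the opening and the grip force at its end, in the units of the state.
- telemetry.get_state(): the state, without advancing time (a new reading comes with each control period).
- optics.get_image(name): name is "scene" or "side" or "wrist"; returns a dict with "img" (384x512x3 uint8, red, green, blue), "fx", "fy", "cx", "cy" (pixels), "extrinsics" (4x4, takes a point from camera to world coordinates). Camera axes: x right, y up, looking along -z (the intrinsics and any distortion apply to the point x, -y, -z); pixel columns grow to the right and rows downward; lengths in m; the calibration is good to about 2 mm. The wrist camera is an equidistant fisheye: a pixel r from the principal point sees the ray r / f radians off the axis. A picture is of the moment at which its call begins. There is no depth.
- job.sign_off(): hands the job in; it is judged then, once.
Trained networks look in a picture, given as the dict that the camera call returned (one of the last four; its "shot" number tells which), for a name from the list of things; names that differ only in an ending like _2 or _b are one class to them, and where a whole thing is asked for, a point or a joint stands for the part that bears it (a point fixed in the world has none). Each returns a list of dicts, best first, with "conf" (0 to 1); they miss things now and then, are a little off and sometimes report something else, mostly with a low value. They report only what shows in the picture. A call takes as long as a camera call. They do not tell look-alikes from the thing itself.
- spotter.outline_of(thing, picture): "pixels" (384x512 bool, what is visible of it) and "point" ([column, row] in pixels, amid what is visible of it).
The state is a dict: "t": time; "q": joint angles; "joint_vel": joint speeds; "effort": joint torques, N m; "ee_pos": TCP position; "ee_rot": TCP orientation; "ft_force": force on the tool from outside, world axes, zero at the start; "ft_torque": the same for the moment, N m; "grip_width": finger opening in m; "gripper_force": force on a finger pad.
Only numpy, scipy, OpenCV 4.12 (cv2) and the standard library are available. Lean on these libraries where they do the work, as an engineer would, in place of code of your own. Each camera call takes 0.05 s, during which the arm holds its last target. There are 200 camera calls.

### The job

Switch the inspection lamp on by turning its black knob clockwise until it clicks past its detent, and leave it on. Then take the amber test block out of the tray, with the fingers only ever on its two white frosted sides and never on its polished windows, and hold it upright in the light path: centred on the lens line, about midway between lamp and receiver, its windows facing lamp and receiver, touching nothing but the fingers. Finish while still holding it there, and do not disturb the green block, the glue bottle, the tape dispenser or the jar.

Things in the scene. Friction and masses are not known exactly. Their poses are not given: they have to be found in the camera images.
- beam (a point): Middle of the light path on the light bench: on the lens line, midway between lamp and receiver, 70 mm above the table, 58 mm above the bench's base. y runs along the light from the lamp (black box, lens face at y = -65 mm, 66 mm wide) to the receiver (grey box, face at y = +65 mm, 60 mm wide); both tops 100 mm above the table. z up. The gap is clear; a red cross on the base marks its middle.
- lamp_knob_grip (a point): Point on the upright turning axis of the black lamp knob at the height to grip, 117 mm above the table. The knob has an upright bar 42 mm long (this point's x), 14 mm wide (y), reaching from 94 to 124 mm above the table, on a disc of 44 mm diameter. The axes turn with the knob; z up.
- lamp_knob (a joint): Knob angle in rad, growing clockwise seen from above: 0 = off (its start), 1.2 = on (end stop). The detent resists with about 0.12 N m at first, less and less towards its crest at 0.6; past it the knob is pulled on to 1.2 and rests there. Let go before 0.6 it springs back to 0.
- amber_center (a point): Centre of the loose amber test block, an upright bar 28 x 28 mm and 64 mm tall, about 80 g, standing in the tray. z is up along the block. Its white frosted sides face its +y and -y (28 mm across, each 24 mm wide, full height). Its polished windows face its +x and -x (28 mm across, each 18 mm wide and 50 mm tall, standing 2 mm proud of the body).
- amber: The same amber block: origin at the centre of its underside, 32 mm below its centre; same axes.
- amber_window_a: The amber block's polished window on its +x side; origin 13 mm from the block's centre. Not to be touched by the fingers.
- amber_window_b: The amber block's polished window on its -x side; origin 13 mm from the block's centre. Not to be touched by the fingers.
- bench: The whole light bench, fixed: aluminium base 100 x 270 mm, 12 mm thick, with lamp, receiver, and a red console 90 x 85 mm, top 80 mm above the table, centred at x = -100, y = -100 mm, that carries the knob. Origin on the table 70 mm below the middle of the light path, same axes. Position and yaw vary.
- tray: Fixed low blue tray, 250 x 120 mm (its x and y), rim 10 mm high, wall and floor 4 mm thick; origin at the centre of its underside on the table.
- green_center (a point): Centre of the green test block, same build as the amber one, standing about 110 mm from it in the same tray; which end is which varies. To be left alone.
- glue: White glue bottle, 54 mm diameter, 135 mm tall, pointed nozzle; origin at the centre of its underside. To be left alone.
- tape: Red tape dispenser, 60 x 140 mm, 100 mm tall, 0.9 kg; origin at the centre of its underside. To be left alone.
- jar: Jar with blue cap, 60 mm diameter, 85 mm tall; origin at the centre of its underside. To be left alone.
Not all that is in view belongs to the job. Leave any blue or red look-alike of the amber alone.

How it is judged (in metres and radians):
On the way, in this order (a step that is already met when the one before it is completed fails the run):
1. the lamp knob has been turned past its click to on (value of joint lamp_knob above 1 rad), for 0.2 s.
2. the amber block is held by the fingers, lifted clear of the tray (height (world z) of amber_center above 0.055 m and contact force between the fingers and amber above 1 N and contact force between amber and tray below 0.1 N), for 0.2 s.
At the end, for the whole second after the job is handed in: Knob past 1.0 rad. Amber block held still by the fingers alone: upright within 0.15 rad, centre within 7 mm sideways and 12 mm in height of the lens line, within 25 mm of midway, windows square to the light within 0.17 rad, off the bench. Others within 30 mm of their starts (value of joint lamp_knob above 1 rad and x of amber_center in the frame of beam between -0.007 and 0.007 m and y of amber_center in the frame of beam between -0.025 and 0.025 m and z of amber_center in the frame of beam between -0.012 and 0.012 m and angle between amber_center's own z axis and vertical below 0.15 rad and angle between the x axis of amber_center and the y axis of beam, either way round below 0.17 rad and contact force between the fingers and amber above 1 N and contact force between amber and bench below 0.1 N and linear speed of amber below 0.02 m/s and distance of each of green_center, glue, tape, jar from where it was at the start of the episode below 0.03 m); the arm keeps its last pose, push and grip.
It fails at once if the fingers touch a polished window of the amber block (contact force between the fingers and amber_window_a above 0.5 N or contact force between the fingers and amber_window_b above 0.5 N).
It fails at once if the green block is moved or knocked over (distance of green_center from where it was at the start of the episode above 0.03 m or angle between green_center's own z axis and vertical above 0.5 rad).
It fails at once if the glue bottle is moved or knocked over (distance of glue from where it was at the start of the episode above 0.03 m or angle between glue's own z axis and vertical above 0.5 rad).
It fails at once if the tape dispenser is moved or knocked over (distance of tape from where it was at the start of the episode above 0.03 m or angle between tape's own z axis and vertical above 0.5 rad).
It fails at once if the jar is moved or knocked over (distance of jar from where it was at the start of the episode above 0.03 m or angle between jar's own z axis and vertical above 0.5 rad).
It also fails if it takes over 50 s, if anything falls off the work surface, if the arm or the gripper's body presses on something with over 40 N, if the wrist force passes 120 N, or if a joint passes its speed limit or range.

## Working session

There is one attempt and no reset: what is moved stays moved. The work goes in short steps, Python scripts to look and compute and a tool call to move; the robot and the scene stay as the last step left them, time stands still between calls to the robot, and variables do not carry over. Pictures are saved under pics/ and viewed, at most 10 in all, crops included, and the job is handed in when it is done.

Besides the shell and the picture viewer there is one more tool, called after "Emit:" as name(argument=value, ...), one argument or row to a line, values as JSON. step_arm: Moves the arm, as the interface text tells. Shifts and turns lie within -1 to 1; 1 stands for 1 m of shift or 2 pi rad of turn. Its arguments: {"type":"object","properties":{"travel":{"type":"array"},"twist":{"type":"array"},"gripper":{"type":"number"},"force":{"type":"number"}},"required":["travel","twist"]}

```bash
mkdir -p pics; ls; cat > h.py <<'E'
import numpy as np, cv2
from station import telemetry, optics, job, spotter
def proj(P,im):
    E=im["extrinsics"];p=(np.asarray(P)-E[:3,3])@E[:3,:3]
    x,y,z=p[...,0],-p[...,1],-p[...,2]
    return np.stack([im["fx"]*x/z+im["cx"],im["fy"]*y/z+im["cy"]],-1)
def ray(px,im,fish=False):
    x=(px[0]-im["cx"])/im["fx"];y=(px[1]-im["cy"])/im["fy"]
    if fish:
        r=np.hypot(x,y);s=np.sin(r)/max(r,1e-9);d=np.array([x*s,-y*s,-np.cos(r)])
    else: d=np.array([x,-y,-1.])
    return im["extrinsics"][:3,3],im["extrinsics"][:3,:3]@d
def onz(px,im,z,fish=False):
    o,d=ray(px,im,fish);return o+d*(z-o[2])/d[2]
E
python3 - <<'E'
from h import *
a=optics.get_image("scene");b=optics.get_image("side")
for n,i in(("scene",a),("side",b)):
    cv2.imwrite(f"pics/{n}0.png",cv2.resize(i["img"][:,:,::-1],(800,600)))
    print(n,[i[k] for k in("fx","fy","cx","cy")],i.keys(),i["extrinsics"].round(3).tolist())
    for t in["lamp_knob","amber","green_center","bench","tray","glue","tape","jar"]:
        print(t,[(round(o["conf"],2),np.round(o["point"]).tolist(),onz(o["point"],i,{"lamp_knob":.11,"bench":.05}.get(t,.035)).round(3).tolist()) for o in spotter.outline_of(t,i)[:3]])
print(telemetry.get_state())
E
```

```text
pics
scene [393.92675606931016, 393.92675606931016, 250.18421149847828, 193.9661115820872] dict_keys(['img', 'fx', 'fy', 'cx', 'cy', 'extrinsics', 'shot']) [[0.246, -0.734, 0.634, 1.272], [0.969, 0.173, -0.175, -0.22], [0.019, 0.657, 0.753, 0.901], [0.0, 0.0, 0.0, 1.0]]
lamp_knob [(0.76, [272.0, 164.0], [0.51, 0.053, 0.11])]
amber [(0.85, [164.0, 228.0], [0.607, -0.277, 0.035]), (0.8, [221.0, 233.0], [0.661, -0.13, 0.035]), (0.74, [217.0, 203.0], [0.555, -0.119, 0.035])]
green_center [(0.56, [163.0, 193.0], [0.483, -0.265, 0.035])]
bench [(0.82, [294.0, 189.0], [0.566, 0.106, 0.05]), (0.56, [161.0, 226.0], [0.613, -0.283, 0.05])]
tray [(0.84, [169.0, 222.0], [0.592, -0.261, 0.035])]
glue [(0.88, [226.0, 261.0], [0.747, -0.133, 0.035]), (0.62, [295.0, 189.0], [0.557, 0.114, 0.035])]
tape [(0.77, [311.0, 257.0], [0.786, 0.081, 0.035])]
jar [(0.66, [337.0, 143.0], [0.392, 0.317, 0.035])]
side [495.56481196296846, 495.56481196296846, 254.35457366111666, 192.76208510404967] dict_keys(['img', 'fx', 'fy', 'cx', 'cy', 'extrinsics', 'shot']) [[-0.888, 0.252, -0.385, -0.018], [-0.46, -0.451, 0
[... 756 characters left out ...]
143244 ]), 'joint_vel': array([-0.08009583,  0.05546411, -0.01710085,  0.00295647,  0.00892707,
        0.07468708,  0.03284502]), 'effort': array([ 3.88546669e-04, -5.10148716e+01, -4.60312678e-02, -2.38011950e+01,
        1.10227230e-02,  8.55623257e-04,  1.49398563e-06]), 'ee_pos': array([ 0.27205176, -0.61774072,  0.40475562]), 'ee_rot': array([[ 9.15196850e-01,  4.03007091e-01,  1.01138365e-04],
       [ 4.03007099e-01, -9.15196848e-01, -8.50025564e-05],
       [ 5.83048803e-05,  1.18553551e-04, -9.99999991e-01]]), 'ft_force': array([ 0.48871948, -0.38456352,  0.7941726 ]), 'ft_torque': array([0.00571422, 0.00814427, 0.02819131]), 'gripper_force': 0.0, 'grip_width': 0.08550904895688329}
```

View pics/scene0.png

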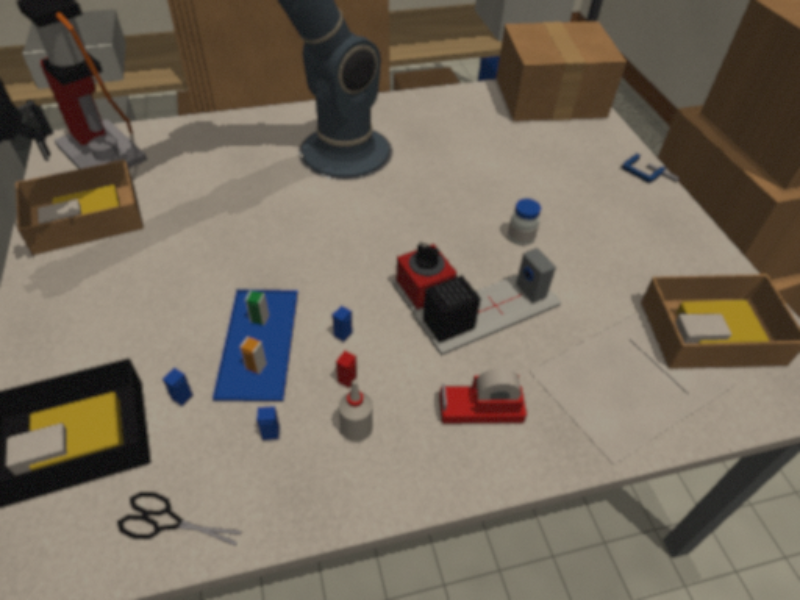

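View pics/side0.png

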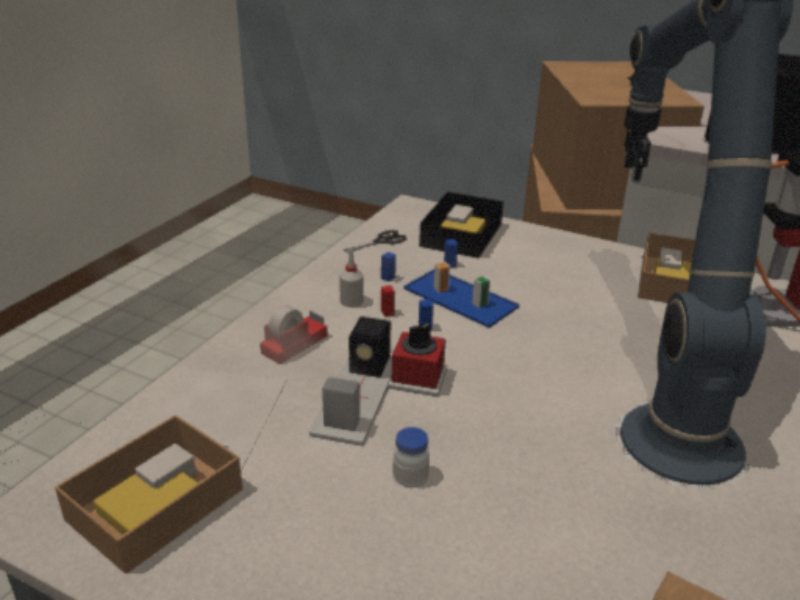

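The scene view shows the amber block at (252,354) of the 800x600 view, in the tray's near end. Green is behind it at (257,308), the knob is at (427,255) and the red cross is at about (494,304). The look-alikes, three blue at (342,323), (177,386) and (268,423) and one red at (346,368), all stand outside the tray. The side view agrees: amber (441,277), green (482,292), knob (420,337), cross (364,397).

```bash
python3 - <<'E'
from h import *
a=optics.get_image("scene");b=optics.get_image("side");w=optics.get_image("wrist")
k=.64
for n,i,L in(("scene",a,dict(cross=(494,304,.012),bc1=(443,352,.0),bc2=(560,303,.0),amberbot=(254,371,.006),knob=(427,247,.124))),("side",b,dict(cross=(364,397,.012),knob=(420,326,.124),bc2=(312,433,0),bc3=(365,441,0)))):
    for m,(u,v,z) in L.items(): print(n,m,onz((u*k,v*k),i,z).round(3))
cv2.imwrite("pics/c.png",cv2.resize(a["img"][150:225,140:370,::-1],None,fx=3.4,fy=3.4,interpolation=2))
s=telemetry.get_state();E=w["extrinsics"]
print("cam in tool",(s["ee_rot"].T@(E[:3,3]-s["ee_pos"])).round(3),(s["ee_rot"].T@E[:3,:3]).round(2).tolist(),w["fx"],w["cx"],w["cy"])
E
```

```text
scene cross [0.572 0.179 0.012]
scene bc1 [0.65  0.053 0.   ]
scene bc2 [0.59  0.311 0.   ]
scene amberbot [ 0.617 -0.284  0.006]
scene knob [0.502 0.058 0.124]
side cross [0.557 0.175 0.012]
side knob [0.5   0.059 0.124]
side bc2 [0.595 0.297 0.   ]
side bc3 [0.501 0.27  0.   ]
cam in tool [ 0.083 -0.     0.032] [[0.0, 0.95, 0.32], [1.0, -0.0, -0.0], [0.0, 0.32, -0.95]] 297.3186396354542 254.4434225444608 183.12668039515057
```

Emit:
step_arm(
  travel=[
    [0.48,-0.53,0],
    [0.48,-0.53,0],
    [0.48,-0.53,0],
    [0.48,-0.53,0],
    [0.48,-0.53,0],
    [0.48,-0.53,0],
    [0.48,-0.53,0],
    [0.48,-0.53,0],
    [0.48,-0.53,0],
    [0.48,-0.53,0],
    [0.48,-0.53,0],
    [0.48,-0.53,0],
    [0.48,-0.53,0],
    [0.48,-0.53,0],
    [0.48,-0.53,0],
    [0.48,-0.53,0],
    [0.48,-0.53,0],
    [0.48,-0.53,0],
    [0.48,-0.53,0],
    [0.48,-0.53,0],
  ],
  twist=[
    [0,0,0],
    [0,0,0],
    [0,0,0],
    [0,0,0],
    [0,0,0],
    [0,0,0],
    [0,0,0],
    [0,0,0],
    [0,0,0],
    [0,0,0],
    [0,0,0],
    [0,0,0],
    [0,0,0],
    [0,0,0],
    [0,0,0],
    [0,0,0],
    [0,0,0],
    [0,0,0],
    [0,0,0],
    [0,0,0],
  ],
)

```text
t: 2.72
ee_pos: [0.4977, 0.0604, 0.4045]
ee_rot: [[0.915, 0.403, -0.001], [0.403, -0.915, -0.001], [-0.001, 0.001, -1.0]]
ft_force: [-0.2, -0.8, 0.2]
grip_width: 0.0854
gripper_force: 0.0
```

```bash
python3 - <<'E'
from h import *
w=optics.get_image("wrist")
np.savez("w1.npz",**{k:w[k] for k in("img","fx","cx","cy","fy","extrinsics")})
cv2.imwrite("pics/w1.png",cv2.resize(w["img"][:,:,::-1],(800,600),interpolation=2))
for o in spotter.outline_of("lamp_knob",w): print(o["conf"],o["point"],onz(o["point"],w,.11,True).round(4))
s=telemetry.get_state();print(s["t"],s["q"].round(1),s["ee_pos"].round(4),s["ee_rot"].round(3).tolist())
E
```

```text
0.83 [256.8, 171.3] [0.5029 0.0603 0.11  ]
2.8167 [ 12.9  12.8 -28.3 109.8   7.1  59.2 -84.9] [0.4975 0.0588 0.4045] [[0.916, 0.4, -0.001], [0.4, -0.916, -0.001], [-0.001, 0.001, -1.0]]
```

View pics/w1.png

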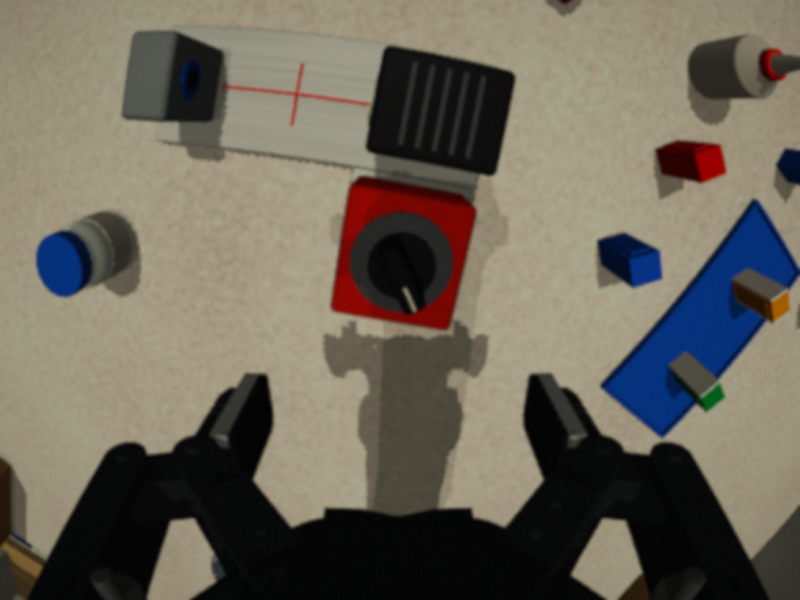

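The wrist view shows the lamp at (440,110), receiver at (172,75), cross at (297,94), red console with the knob at about (402,262), and its bar pointing to about (412,310). The tray is lower right, with amber at (762,293) and green at (698,380).

```bash
cat > m.py <<'E'
from h import *
w=dict(np.load("w1.npz"));k=.64
P=lambda u,v,z:onz(((u+.5)*k-.5,(v+.5)*k-.5),w,z,True)
if __name__=="__main__":
    a,b,c=P(223,87,.012),P(370,104,.012),P(297,94,.012);print("cross",c,"ends",a,b,"ydir deg",np.degrees(np.arctan2(*(a-b)[1::-1])))
    c1,c2=P(301,64,.012),P(292,125,.012);print("xline",np.degrees(np.arctan2(*(c2-c1)[1::-1])))
    print("disc",P(402,262,.094))
    print("bar",P(403,288,.124),P(413,310,.124))
    L=P(389,48,.1),P(514,71,.1),P(495,174,.1),P(370,150,.1)
    for i in L: print("lamp",i.round(4))
    print("lamp ang",[np.degrees(np.arctan2(*(L[i]-L[(i+1)%4])[1::-1])).round(1) for i in range(4)])
    for p in((760,278),(693,370)): print("blk",P(*p,.068).round(4))
    g=w["img"][125:215,205:310,::-1].astype(float);g=255*(np.clip(g/90,0,1))**.6
    cv2.imwrite("pics/k1.png",cv2.resize(g.astype(np.uint8),None,fx=6,fy=6,interpolation=2))
E
python3 m.py
```

```text
cross [0.57236637 0.17813334 0.012     ] ends [0.55745091 0.23822225 0.012     ] [0.58605636 0.12257546 0.012     ] ydir deg 103.89335025371378
xline -165.22503423954672
disc [0.50222265 0.05957354 0.094     ]
bar [0.49616051 0.05654045 0.124     ] [0.48624801 0.04579786 0.124     ]
lamp [0.6179 0.1191 0.1   ]
lamp [0.637 0.048 0.1  ]
lamp [0.5758 0.0321 0.1   ]
lamp [0.5582 0.1048 0.1   ]
lamp ang [np.float64(105.1), np.float64(14.6), np.float64(-76.3), np.float64(-166.5)]
blk [ 0.6132 -0.2338  0.068 ]
blk [ 0.5123 -0.2167  0.068 ]
```

View pics/k1.png

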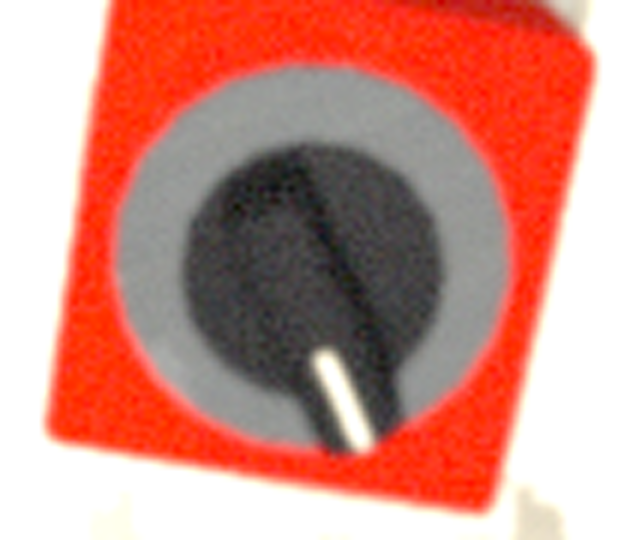

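The pale pointer runs from (322,355) to (362,448) in the crop, so the bar's yaw is about 47° and the knob axis is at about (0.501, 0.060).

Emit:
step_arm(
  travel=[
    [0.003,0.002,0.03],
    [0.003,0.002,0.06],
    [0.003,0.002,0.08],
    [0.003,0.002,0.1],
    [0.003,0.002,0.12],
    [0.003,0.002,0.131],
    [0.003,0.002,0.131],
    [0.003,0.002,0.131],
  ],
  twist=[
    [0,0,-0.02],
    [0,0,-0.04],
    [0,0,-0.06],
    [0,0,-0.065],
    [0,0,-0.065],
    [0,0,-0.065],
    [0,0,-0.065],
    [0,0,-0.065],
  ],
)

```text
t: 3.48
ee_pos: [0.5014, 0.0592, 0.2738]
ee_rot: [[0.681, 0.732, -0.0], [0.732, -0.681, -0.001], [-0.001, 0.0, -1.0]]
ft_force: [-0.1, 0.8, 0.3]
grip_width: 0.0855
gripper_force: 0.0
```

Emit:
step_arm(
  travel=[
    [0,0,0],
    [0,0,0],
    [0,0,0],
    [0,0,0],
    [0,0,0],
    [0,0,0],
    [0,0,0],
    [0,0,0],
    [0,0,0],
    [0,0,0],
  ],
  twist=[
    [0,0,0],
    [0,0,0],
    [0,0,0],
    [0,0,0],
    [0,0,0],
    [0,0,0],
    [0,0,0],
    [0,0,0],
    [0,0,0],
    [0,0,0],
  ],
  gripper=0,
  force=40,
)

```text
t: 4.32
ee_pos: [0.5011, 0.0607, 0.2742]
ee_rot: [[0.679, 0.734, -0.0], [0.734, -0.679, -0.0], [-0.0, -0.0, -1.0]]
ft_force: [-3.3, 1.1, 5.0]
grip_width: 0.0134
gripper_force: 41.9
```

Emit:
step_arm(
  travel=[
    [0,0,0],
    [0,0,0],
    [0,0,0],
    [0,0,0],
    [0,0,0],
    [0,0,0],
    [0,0,0],
    [0,0,0],
    [0,0,0],
    [0,0,0],
    [0,0,0],
    [0,0,0],
    [0,0,0],
    [0,0,0],
  ],
  twist=[
    [0,0,0.015],
    [0,0,0.03],
    [0,0,0.045],
    [0,0,0.06],
    [0,0,0.075],
    [0,0,0.09],
    [0,0,0.105],
    [0,0,0.12],
    [0,0,0.135],
    [0,0,0.15],
    [0,0,0.165],
    [0,0,0.18],
    [0,0,0.188],
    [0,0,0.188],
  ],
)

```text
t: 5.48
ee_pos: [0.5016, 0.058, 0.2743]
ee_rot: [[0.935, -0.354, 0.001], [-0.354, -0.935, -0.004], [0.002, 0.003, -1.0]]
ft_force: [-1.2, -6.1, 5.6]
grip_width: 0.0131
gripper_force: 41.8
```

Emit:
step_arm(
  travel=[
    [0,0,0],
    [0,0,0],
    [0,0,0],
    [0,0,0],
    [0,0,0],
    [0,0,0],
    [0,0,0],
    [0,0,-0.03],
    [0,0,-0.07],
    [0,0,-0.1],
    [0,0,-0.13],
    [0,0,-0.13],
  ],
  twist=[
    [0,0,0],
    [0,0,0],
    [0,0,0],
    [0,0,0],
    [0,0,0],
    [0,0,0],
    [0,0,0],
    [0,0,0],
    [0,0,0],
    [0,0,0],
    [0,0,0],
    [0,0,0],
  ],
  gripper=1,
)

```text
t: 6.48
ee_pos: [0.5028, 0.0607, 0.4099]
ee_rot: [[0.937, -0.35, 0.012], [-0.35, -0.937, 0.002], [0.011, -0.006, -1.0]]
ft_force: [1.1, 0.6, -0.3]
grip_width: 0.0854
gripper_force: 0.0
```

```bash
python3 - <<'E'
from h import *
w=optics.get_image("wrist")
np.savez("w1.npz",**{k:w[k] for k in("img","fx","cx","cy","fy","extrinsics")})
cv2.imwrite("pics/w2.png",cv2.resize(np.clip(w["img"][:,:,::-1]*1.6,0,255).astype(np.uint8),(800,600),interpolation=2))
s=telemetry.get_state();print(s["t"],s["q"].round(1),s["ee_pos"].round(4),s["ee_rot"].round(3).tolist())
E
```

```text
6.5333 [   1.3   11.6  -15.   109.8    3.6   58.6 -125.7] [0.5021 0.0605 0.4071] [[0.937, -0.35, 0.008], [-0.35, -0.937, 0.001], [0.007, -0.004, -1.0]]
```

View pics/w2.png

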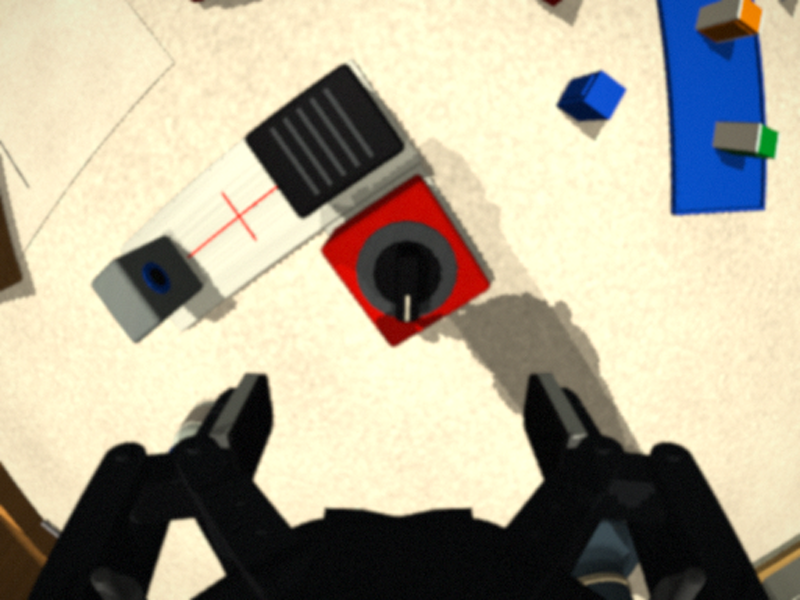

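The knob stayed on: its bar is still aligned with the tool at yaw −20°, about 1.18 rad from its start. Amber is at (730,20), near the picture's upper right edge. I'll move over it.

Emit:
step_arm(
  travel=[
    [0.221,0.281,0],
    [0.221,0.281,0],
    [0.221,0.281,0],
    [0.221,0.281,0],
    [0.221,0.281,0],
    [0.221,0.281,0],
    [0.221,0.281,0],
    [0.221,0.281,0],
    [0.221,0.281,0],
    [0.221,0.281,0],
    [0.221,0.281,0],
    [0.221,0.281,0],
    [0.221,0.281,0],
  ],
  twist=[
    [0,0,-0.015],
    [0,0,-0.03],
    [0,0,-0.045],
    [0,0,-0.055],
    [0,0,-0.055],
    [0,0,-0.055],
    [0,0,-0.055],
    [0,0,-0.055],
    [0,0,-0.055],
    [0,0,-0.055],
    [0,0,-0.055],
    [0,0,-0.055],
    [0,0,-0.055],
  ],
)

```text
t: 7.62
ee_pos: [0.61, -0.2784, 0.4031]
ee_rot: [[1.0, -0.01, -0.001], [-0.01, -1.0, 0.002], [-0.001, -0.002, -1.0]]
ft_force: [-0.0, 0.8, -0.3]
grip_width: 0.0849
gripper_force: 0.0
```

```bash
python3 - <<'E'
from m import *
print("cross",P(239,216,.012),"y",[P(*p,.012).round(4) for p in((190,256),(276,188))],"knob",P(406,262,.094))
w=optics.get_image("wrist")
np.savez("w3.npz",**{k:w[k] for k in("img","fx","cx","cy","fy","extrinsics")})
cv2.imwrite("pics/w3.png",cv2.resize(np.clip(w["img"][:,:,::-1]*1.4,0,255).astype(np.uint8),(800,600),interpolation=2))
for o in spotter.outline_of("amber",w): print(o["conf"],o["point"],onz(o["point"],w,.068,True).round(4))
s=telemetry.get_state();print(s["t"],s["q"].round(1),s["ee_pos"].round(4),s["ee_rot"].round(3).tolist())
E
```

```text
cross [0.57200017 0.17808639 0.012     ] y [array([0.5579, 0.2366, 0.012 ]), array([0.581 , 0.1389, 0.012 ])] knob [0.50705845 0.05550723 0.094     ]
0.97 [128.5, 191.0] [ 0.5807 -0.1316  0.068 ]
0.9 [254.7, 163.2] [ 0.6114 -0.2781  0.068 ]
0.88 [363.2, 137.3] [ 0.6404 -0.3952  0.068 ]
0.68 [129.1, 113.8] [ 0.6691 -0.1433  0.068 ]
0.63 [251.1, 42.4] [ 0.7367 -0.2756  0.068 ]
7.7167 [ 26.4  26.7  -7.8  88.3   3.8  65.3 -72.8] [ 0.61   -0.2786  0.4037] [[1.0, -0.01, -0.0], [-0.01, -1.0, 0.001], [-0.0, -0.001, -1.0]]
```

View pics/w3.png

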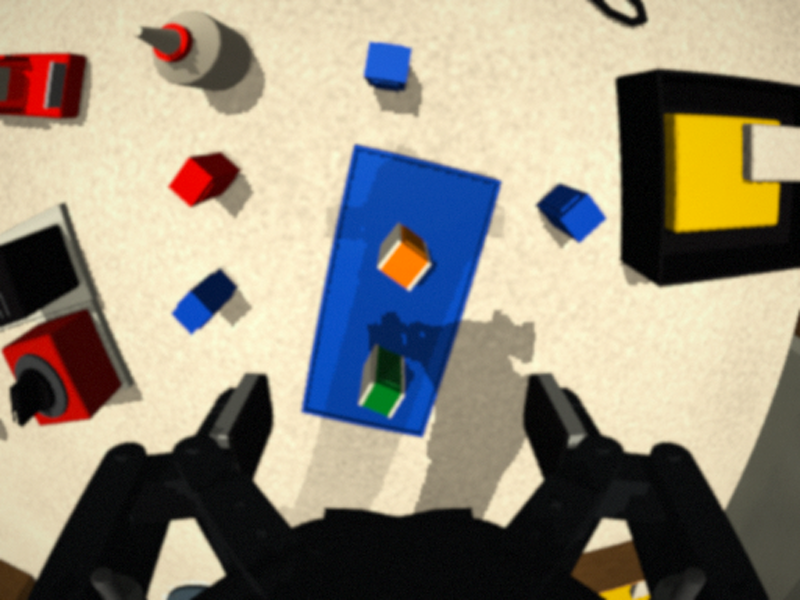

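Candidates for the amber: orange at (405,257) in the tray, blue at (388,63), (572,213) and (205,300), and red at (203,180), all outside the tray. Only (405,257) is amber-coloured and in the tray. I'll confirm it in an enlarged crop and read its yaw there.

```bash
python3 - <<'E'
from h import *
w=dict(np.load("w3.npz"))
cv2.imwrite("pics/a3.png",cv2.resize(w["img"][138:190,230:286,::-1],None,fx=10,fy=10,interpolation=2))
E
```

```text
(no output)
```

View pics/a3.png

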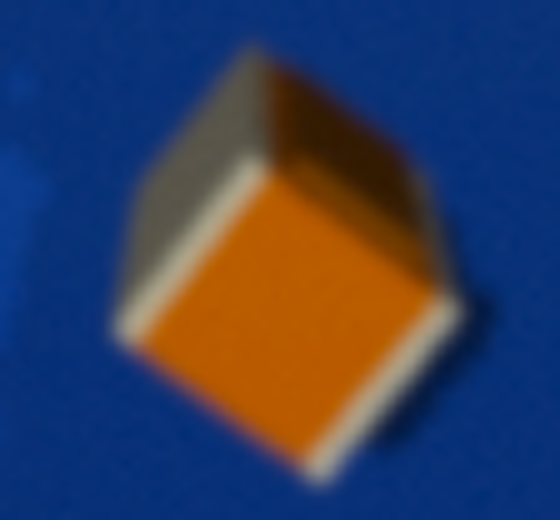

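This confirms the amber block: an orange top at (280,320) in the crop, with white frosted plates on its upper-left and lower-right sides.

```bash
python3 - <<'E'
from h import *
w=dict(np.load("w3.npz"))
Q=[onz((230+(u+.5)/10-.5,138+(v+.5)/10-.5),w,.068,True) for u,v in((118,335),(255,160),(462,315),(318,480))]
for q in Q: print(q.round(4))
print("c",np.mean(Q,0).round(4),[np.degrees(np.arctan2(*(b-a)[1::-1])).round(1) for a,b in((Q[0],Q[1]),(Q[3],Q[2]),(Q[1],Q[2]),(Q[0],Q[3]))])
s=telemetry.get_state();c=np.mean(Q,0)-s["ee_pos"];c[2]=.042+.155-s["ee_pos"][2];print(s["ee_rot"].T@c)
E
```

```text
[ 0.6028 -0.2638  0.068 ]
[ 0.6218 -0.2785  0.068 ]
[ 0.6048 -0.3004  0.068 ]
[ 0.5863 -0.2851  0.068 ]
c [ 0.6039 -0.282   0.068 ] [np.float64(-37.8), np.float64(-39.7), np.float64(-127.9), np.float64(-127.8)]
[-0.00594989  0.00355719  0.20671043]
```

Emit:
step_arm(
  travel=[
    [-0.006,0.003,0.02],
    [-0.006,0.003,0.04],
    [-0.006,0.003,0.06],
    [-0.006,0.003,0.08],
    [-0.006,0.003,0.09],
    [-0.006,0.003,0.1],
    [-0.006,0.003,0.12],
    [-0.006,0.003,0.14],
    [-0.006,0.003,0.16],
    [-0.006,0.003,0.18],
    [-0.006,0.003,0.2],
    [-0.006,0.003,0.206],
    [-0.006,0.003,0.206],
    [-0.006,0.003,0.206],
  ],
  twist=[
    [0,0,0.018],
    [0,0,0.036],
    [0,0,0.054],
    [0,0,0.072],
    [0,0,0.09],
    [0,0,0.105],
    [0,0,0.105],
    [0,0,0.105],
    [0,0,0.105],
    [0,0,0.105],
    [0,0,0.105],
    [0,0,0.105],
    [0,0,0.105],
    [0,0,0.105],
  ],
)

```text
t: 8.88
ee_pos: [0.6042, -0.283, 0.1984]
ee_rot: [[0.783, -0.622, 0.001], [-0.622, -0.783, -0.0], [0.001, -0.0, -1.0]]
ft_force: [0.2, -0.6, 1.4]
grip_width: 0.0856
gripper_force: 0.0
```

Emit:
step_arm(
  travel=[
    [0,0,0],
    [0,0,0],
    [0,0,0],
    [0,0,0],
    [0,0,0],
    [0,0,0],
    [0,0,0],
    [0,0,0],
    [0,0,0],
    [0,0,0],
  ],
  twist=[
    [0,0,0],
    [0,0,0],
    [0,0,0],
    [0,0,0],
    [0,0,0],
    [0,0,0],
    [0,0,0],
    [0,0,0],
    [0,0,0],
    [0,0,0],
  ],
  gripper=0,
  force=30,
)

```text
t: 9.72
ee_pos: [0.6041, -0.2836, 0.1984]
ee_rot: [[0.782, -0.623, 0.001], [-0.623, -0.782, -0.0], [0.001, -0.0, -1.0]]
ft_force: [-0.4, 0.4, 5.4]
grip_width: 0.0278
gripper_force: 31.1
```

Emit:
step_arm(
  travel=[
    [0,0,-0.02],
    [0,0,-0.05],
    [0,0,-0.09],
    [0,0,-0.13],
    [0,0,-0.17],
    [0,0,-0.19],
    [0,0,-0.19],
  ],
  twist=[
    [0,0,0],
    [0,0,0],
    [0,0,0],
    [0,0,0],
    [0,0,0],
    [0,0,0],
    [0,0,0],
  ],
)

```text
t: 10.3
ee_pos: [0.6048, -0.284, 0.3938]
ee_rot: [[0.782, -0.623, 0.01], [-0.623, -0.782, -0.004], [0.01, -0.003, -1.0]]
ft_force: [-0.4, 0.1, -0.3]
grip_width: 0.0278
gripper_force: 30.5
```

Emit:
step_arm(
  travel=[
    [-0.016,-0.017,0],
    [-0.035,-0.038,0],
    [-0.055,-0.06,0],
    [-0.075,-0.082,0],
    [-0.095,-0.104,0],
    [-0.115,-0.126,0],
    [-0.135,-0.147,0],
    [-0.155,-0.169,0],
    [-0.175,-0.191,0],
    [-0.195,-0.213,0],
    [-0.215,-0.235,0],
    [-0.235,-0.256,0],
    [-0.255,-0.278,0],
    [-0.275,-0.3,0],
    [-0.295,-0.322,0],
    [-0.313,-0.341,0],
    [-0.313,-0.341,0],
    [-0.313,-0.341,0],
    [-0.313,-0.341,0],
    [-0.313,-0.341,0],
  ],
  twist=[
    [0,0,-0.018],
    [0,0,-0.036],
    [0,0,-0.054],
    [0,0,-0.072],
    [0,0,-0.09],
    [0,0,-0.108],
    [0,0,-0.126],
    [0,0,-0.144],
    [0,0,-0.162],
    [0,0,-0.18],
    [0,0,-0.198],
    [0,0,-0.216],
    [0,0,-0.234],
    [0,0,-0.252],
    [0,0,-0.27],
    [0,0,-0.288],
    [0,0,-0.306],
    [0,0,-0.324],
    [0,0,-0.342],
    [0,0,-0.36],
  ],
)

```text
t: 11.97
ee_pos: [0.5707, 0.1783, 0.3858]
ee_rot: [[-0.025, 1.0, -0.003], [1.0, 0.025, -0.001], [-0.001, -0.003, -1.0]]
ft_force: [0.2, -0.1, -1.3]
grip_width: 0.0274
gripper_force: 30.4
```

Emit:
step_arm(
  travel=[
    [0,0,0],
    [0,0,0],
    [0,0,0],
    [0,0,0],
  ],
  twist=[
    [0,0,-0.018],
    [0,0,-0.036],
    [0,0,-0.036],
    [0,0,-0.036],
  ],
)

```text
t: 12.3
ee_pos: [0.571, 0.1779, 0.3863]
ee_rot: [[-0.24, 0.971, -0.002], [0.971, 0.24, -0.0], [0.0, -0.002, -1.0]]
ft_force: [0.0, -0.1, 0.1]
grip_width: 0.0278
gripper_force: 30.4
```

```bash
python3 - <<'E'
from h import *
w=optics.get_image("wrist")
np.savez("w4.npz",**{k:w[k] for k in("img","fx","cx","cy","fy","extrinsics")})
cv2.imwrite("pics/w4.png",cv2.resize(np.clip(w["img"][:,:,::-1]*1.4,0,255).astype(np.uint8),(800,600),interpolation=2))
s=telemetry.get_state();print(s["t"],s["q"].round(1),s["ee_pos"].round(4),s["ee_rot"].round(3).tolist(),s["grip_width"],s["gripper_force"])
E
```

```text
12.35 [  5.9  24.9 -36.6  98.3  16.4  62.3 -21.9] [0.5711 0.178  0.3866] [[-0.24, 0.971, -0.002], [0.971, 0.24, -0.0], [0.0, -0.002, -1.0]] 0.02738724470965281 30.434024333953857
```

View pics/w4.png

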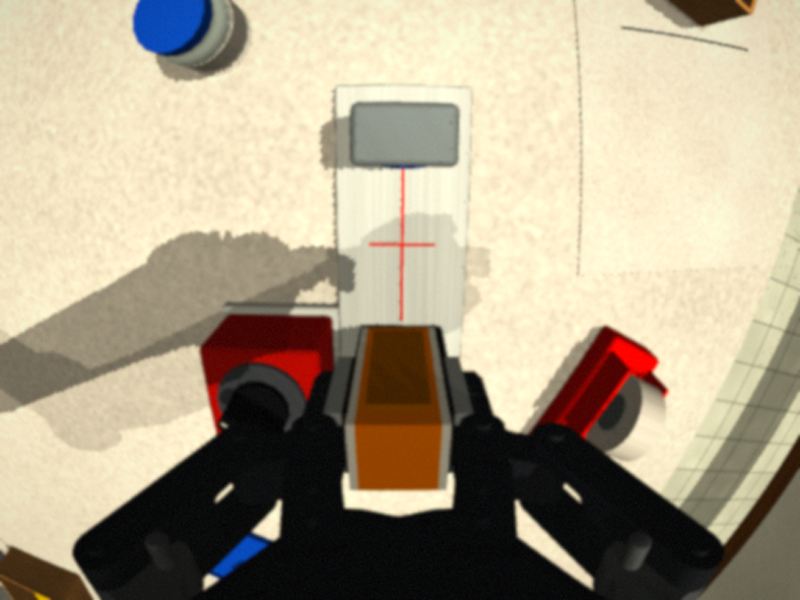

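The block is held between its frosted sides at (400,420), straight over the bench. The red cross is at (403,244), with its lens line running (404,168)–(402,320), parallel to the tool.

```bash
python3 - <<'E'
from h import *
w=dict(np.load("w4.npz"));k=.64
P=lambda u,v,z:onz(((u+.5)*k-.5,(v+.5)*k-.5),w,z,True)
s=telemetry.get_state();p=s["ee_pos"];R=s["ee_rot"]
c,a,b=P(403,244,.012),P(404,168,.012),P(402.5,320,.012)
for n,(u,v) in dict(rec1=(352,103),rec2=(459,103),rec3=(352,164),rec4=(459,164)).items(): print(n,(R.T@(P(u,v,.1)-p)).round(4))
for n,q in(("cross",c),("a",a),("b",b)): print(n,q.round(4),(R.T@(q-p)).round(4))
print("line deg",np.degrees(np.arctan2(*(a-b)[1::-1])),"tool x",np.degrees(np.arctan2(R[1,0],R[0,0])))
zt=p[2]-.155-.0074+.032; zb=zt-.064+.007
for u,v,z in((346,424,zt),(453,424,zt),(356,489,zt),(446,489,zt),(369,327,zb),(434,327,zb)): print("blk",(R.T@(P(u,v,z)-p)).round(4))
print(s["ee_pos"][2]-.2324)
E
```

```text
rec1 [ 0.1005 -0.025   0.2867]
rec2 [0.1008 0.0324 0.2866]
rec3 [ 0.0669 -0.0253  0.2867]
rec4 [0.0672 0.0329 0.2866]
cross [0.5736 0.1793 0.012 ] [0.0007 0.0035 0.3746]
a [0.5603 0.2353 0.012 ] [0.0582 0.004  0.3746]
b [0.5884 0.1188 0.012 ] [-0.0616  0.0033  0.3746]
line deg 103.5793387072858 tool x 103.8857137223711
blk [ 0.0122 -0.0135  0.1304]
blk [0.0122 0.0141 0.1304]
blk [-0.0112 -0.012   0.1304]
blk [-0.0112  0.0136  0.1304]
blk [ 0.0146 -0.0107  0.1874]
blk [0.0147 0.013  0.1874]
0.15422770354425736
```

Emit:
step_arm(
  travel=[
    [0,0.003,0.02],
    [0,0.003,0.04],
    [0,0.003,0.06],
    [0,0.003,0.08],
    [0,0.003,0.1],
    [0,0.003,0.115],
    [0,0.003,0.13],
    [0,0.003,0.14],
    [0,0.003,0.15],
    [0,0.003,0.154],
    [0,0.003,0.154],
    [0,0.003,0.154],
    [0,0.003,0.154],
    [0,0.003,0.154],
  ],
  twist=[
    [0,0,0],
    [0,0,0],
    [0,0,0],
    [0,0,0],
    [0,0,0],
    [0,0,0],
    [0,0,0],
    [0,0,0],
    [0,0,0],
    [0,0,0],
    [0,0,0],
    [0,0,0],
    [0,0,0],
    [0,0,0],
  ],
)

```text
t: 13.52
ee_pos: [0.5744, 0.1792, 0.2346]
ee_rot: [[-0.242, 0.97, 0.002], [0.97, 0.242, 0.0], [-0.0, 0.002, -1.0]]
ft_force: [0.3, 0.5, -0.6]
grip_width: 0.0281
gripper_force: 30.5
```

```bash
python3 - <<'E'
from h import *
a=optics.get_image("side");s=optics.get_image("scene")
A=cv2.resize(a["img"][190:310,180:340,::-1],(400,300),interpolation=2);B=cv2.resize(s["img"][140:245,240:380,::-1],(400,300),interpolation=2)
cv2.imwrite("pics/f.png",np.hstack([A,B]))
s=telemetry.get_state();print(s["t"],s["ee_pos"],s["ft_force"],s["gripper_force"],s["joint_vel"].round(2))
E
```

```text
13.6167 [0.57434602 0.17906459 0.23436489] [-0.63738726 -0.56589029 -1.17314913] 30.457617044448853 [ 0.04  0.18  0.08  0.23  0.12 -0.07  0.06]
```

View pics/f.png

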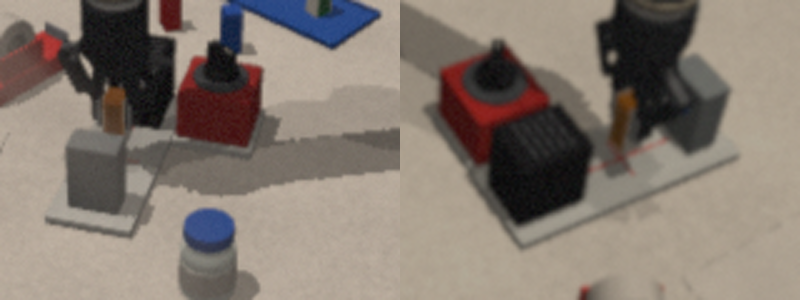

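The block hangs upright above the cross, at (115,110) on the left and (622,120) on the right. It sits between lamp and receiver, clear of the bench, so I'm handing in.

```bash
python3 -c "
from station import job
print(job.sign_off())"
```

```text
the job is handed in; nothing more can be done
None
```

I switched the lamp on and handed the job in at about 14 s, with the amber block held upright by its frosted sides in the middle of the light path. By my own measurements it was within about 3 mm of the lens line, but sign-off returned no verdict.

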